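# Close the two captive cover bolts of a gear housing

## Task

Lock the cover of the small grey gear housing: turn its two bar-head captive bolts clockwise (seen from above) to their end stops, first the bolt at the end where the shaft sticks out, then the one at the other end. Leave the round filler plug in the middle of the cover as it is, and let go of the bolts at the end.

Things in the scene. Friction and masses are not known exactly. Their poses are not given: they have to be found in the camera images.
- gear_housing: grey gear housing fixed to the desk, 230 x 102 mm, 60 mm high to the top of its flat aluminium cover, at any yaw. Origin: centre of its underside on the desk; x runs along its long side to the end where a 20 mm steel shaft stub sticks out (tip 155 mm from the origin), z up. The axes of the two bolts stand at x = +90 mm (shaft end) and -90 mm (plain end), y = 0
- bolt_shaft_grip (a point): grip point of the black bar-head captive bolt on the shaft end of the gear housing's cover. The grip bar is 46 mm long, 13 mm thick and 28 mm high and stands from 12 to 40 mm above the cover. The point lies on the bolt's vertical turning axis, 31 mm above the cover and 91 mm above the desk; x runs along the bar, z up.
- bolt_blind_grip (a point): grip point of the identical black bar-head captive bolt on the plain end (no shaft) of the gear housing's cover. The grip bar is 46 mm long, 13 mm thick and 28 mm high and stands from 12 to 40 mm above the cover. Same place and axes as for the other bolt
- bolt_shaft (a joint): angle of the shaft-end bolt in rad: it grows clockwise seen from above, stops hard at 1.4 (home), and starts between 0 and 0.5. At home the bar lies parallel to the housing's long side, in line with the other bolt. It turns in place without rising or sinking, against a light friction of 0.06 N m, and stays where it is left
- bolt_blind (a joint): angle of the plain-end bolt in rad, same meaning, range, friction and start as for the shaft-end bolt
- filler_plug (a joint): turn angle in rad (starts at 0) of the round knurled black filler plug in the middle of the cover, 28 mm across and 11 mm high; it turns easily and must be left as it is

How it is judged:
On the way, in this order (a step that is already met when the one before it is completed fails the run):
1. the shaft-end bolt is turned home (value of joint bolt_shaft above 1.225 rad), for 0.2 s.
2. then the plain-end bolt is turned home (value of joint bolt_blind above 1.225 rad), for 0.2 s.
At the end, for the whole second after the job is handed in: both bolts stand within 10 degrees of their clockwise end stops (joint above 1.225 of 1.4 rad) and the filler plug is within 0.2 rad of its start (value of joint each of bolt_shaft, bolt_blind above 1.225 rad and value of joint filler_plug between -0.2 and 0.2 rad); the robot touches nothing.
It fails at once if the filler plug is turned by more than 0.2 rad (not (value of joint filler_plug between -0.2 and 0.2 rad)).
It also fails if it takes over 45 s, if anything falls off the work surface, if the arm or the gripper's body presses on something with over 40 N, if the wrist force passes 120 N, or if a joint passes its speed limit or range.

## Robot

A 6-joint arm with a two-finger parallel gripper is mounted at the origin on a cart in front of the work surface, level with it; the furniture and walls round the work are solid. World frame = base frame: x ahead of the robot, y to its left, z up, the work surface at z = 0. Lengths are in m, angles in rad, forces in N, time in s.
With the tool pointing down it reaches from about 0.3 to 0.875 m from the base axis. Payload 4.2 kg.
Tool frame: the origin (TCP) lies at the very end of the fingers, on their centre line; the grasp point (between the pads) lies 19 mm behind it (env.grip_point_offset is the distance from the TCP to the grasp point, in m); x points along the fingers, y is the direction in which the jaws open and shut, and the axes are right-handed (so a half turn about x gives the same grasp; the last joint's range is limited). The gripper opens to 85 mm and grips with 20 to 120 N. Pads are 22 mm wide; open, the fingers measure 114 mm over their backs; the gripper's body (76 mm by 85 mm) begins 54 mm behind the grasp point. The pads swing forward as they close: fully open they stand 13 mm farther back than shut.
Start: joints at [-1.299, 0.32, 1.565, -0, 1.257, -0.02], TCP at [0.165, -0.551, 0.231] pointing down, gripper open.
Joint ranges: [-3.11, 3.11], [-0.84, 2.01], [0.21, 2.61], [-1.34, 4.49], [0.05, 2.63], [-2.56, 2.56]. Speed limits (rad/s): [2.57, 2.57, 3.14, 3.14, 3.14, 3.14].

## Interface

Orientations are given as a 3x3 rotation matrix whose columns are the frame's x, y, z axes.
In Python, from bench import env gives the robot as it stands. The module is installed in compiled form; this text tells all that it offers.
- The arm moves only by the tool step_arm, never from a script. Its argument "commands" is one flat list of numbers, 5 for each row, row after row: the shift along the tool's x, y, z in m, then the turn about the tool's x in rad, then the finger opening in m, from 0 to 0.0854. A call has 1 to 12 rows; each row is the pose to reach, as a shift and turn from the pose measured when the call began, along the tool's axes at that moment; what a row does not reach only later rows make up. A row lasts 1/8 s, in which the tool goes at most 62.5 mm and 10.7 degrees, less where a joint would pass 70% of its speed; a pose out of reach is approached as far as the arm can. A call with a gripper value outside its range is refused whole. The fingers move at their own pace and stop on an object; "newtons" is the grip in N (left out, the last holds). Time passes only in rows, so rows that repeat a pose let the fingers close. It gives the time, the measured TCP pose, the force and the opening at its end, in the units of the state.
- env.state(): the state, without advancing time (a new reading comes with each control period).
- env.capture(name): name is "side" or "top"; returns a dict with "pixels" (480x640x3 uint8, red, green, blue), "fx", "fy", "cx", "cy" (pixels), "view" (4x4, takes a point from world to camera coordinates). Camera axes: x right, y down, z forward; pixel columns grow to the right and rows downward; lengths in m; the calibration is good to about 2 mm. A picture is of the moment at which its call begins. There is no depth.
- env.hand_in(): hands the job in, once; it reports no verdict.
Trained networks look in the newest picture that a camera, given by its name, has taken for a name from the list of things; names that differ only in an ending like _2 or _b are one class to them, and where a whole thing is asked for, a point or a joint stands for the part that bears it (a point fixed in the world has none). Each returns a list of dicts, best first, with "confidence" (0 to 1); they miss things now and then, are a little off and sometimes report something else, mostly with a low value. They report only what shows in the picture. A call takes as long as a camera call.
- env.look_for(label, camera): "point" ([x, y, z] in m, in the coordinates of the camera as it stood for that picture, good to about 4 mm: the middle of the surface that is visible of it).
The state is a dict: "t": time; "joint_pos": joint angles; "qd": joint speeds; "joint_efforts": joint torques, N m; "ee_pos": TCP position; "tool_rot": TCP orientation; "contact_force": force on the tool from outside, world axes, zero at the start; "torque": the same for the moment, N m; "width": finger opening in m.
Only numpy, scipy, OpenCV 4.12 (cv2) and the standard library are available. Lean on these libraries where they do the work, as an engineer would, in place of code of your own. Each camera call takes 0.05 s, during which the arm holds its last target.

## Working session

There is one attempt and no reset: what is moved stays moved. The work goes in short steps, Python scripts to look and compute and a tool call to move; the robot and the scene stay as the last step left them, time stands still between calls to the robot, and variables do not carry over. Pictures are saved under pics/ and viewed, and the job is handed in when it is done.

Besides the shell and the picture viewer there is one more tool, called after "Call:" in YAML: its name, and indented under it one key for each argument. step_arm: Moves the arm, as the interface text tells. Its arguments: {"type":"object","properties":{"commands":{"type":"array","items":{"type":"number"}},"newtons":{"type":"number"}},"required":["commands"]}

```bash
mkdir -p pics
cat > h.py <<'E'
import numpy as np, cv2
from bench import env
def cap(n,f):
    c=env.capture(n); cv2.imwrite('pics/'+f,c['pixels'][:,:,::-1]); return c
def w(c,p):
    return (np.linalg.inv(np.array(c['view']))@np.r_[p,1])[:3]
def ray(c,u,v,z):
    V=np.linalg.inv(np.array(c['view'])); d=V[:3,:3]@np.array([(u-c['cx'])/c['fx'],(v-c['cy'])/c['fy'],1]); o=V[:3,3]
    return o+d*(z-o[2])/d[2]
def proj(c,p):
    q=(np.array(c['view'])@np.r_[p,1])[:3]; return c['fx']*q[0]/q[2]+c['cx'],c['fy']*q[1]/q[2]+c['cy']
E
python3 - <<'E'
from h import *
for n in('side','top'):
    c=cap(n,n+'1.png'); print(n,np.linalg.inv(np.array(c['view'])).round(3).tolist(),c['fx'])
    for l in('gear_housing','bolt_shaft_grip','bolt_blind_grip','filler_plug'):
        for r in env.look_for(l,n)[:3]: print(l,round(r['confidence'],2),w(c,r['point']).round(3),np.round(proj(c,w(c,r['point']))))
s=env.state();print(s['t'],s['ee_pos'],s['tool_rot'],s['width'])
E
```

```text
side [[0.999, -0.005, 0.048, 0.526], [-0.044, -0.519, 0.853, -0.603], [0.02, -0.854, -0.519, 0.519], [0.0, 0.0, 0.0, 1.0]] 502.8588759446124
gear_housing 0.6 [0.523 0.129 0.059] [295. 244.]
gear_housing 0.37 [0.494 0.092 0.083] [277. 244.]
bolt_shaft_grip 0.81 [0.558 0.259 0.088] [313. 195.]
bolt_blind_grip 0.95 [0.49  0.094 0.087] [274. 241.]
filler_plug 0.54 [0.527 0.179 0.068] [297. 225.]
top [[-0.024, -0.995, 0.092, 0.509], [-1.0, 0.025, 0.008, 0.151], [-0.011, -0.092, -0.996, 0.92], [0.0, 0.0, 0.0, 1.0]] 498.5369824281874
gear_housing 0.57 [0.522 0.185 0.063] [307. 278.]
gear_housing 0.32 [0.518 0.183 0.073] [308. 281.]
bolt_shaft_grip 0.95 [0.554 0.262 0.103] [259. 259.]
bolt_blind_grip 0.7 [0.49  0.101 0.099] [358. 297.]
filler_plug 0.8 [0.519 0.187 0.071] [306. 280.]
0.5 [ 0.16541064 -0.55067926  0.23129729] [[-1.13998491e-06  2.87653413e-01 -9.57734574e-01]
 [-1.21514486e-05 -9.57734574e-01 -2.87653413e-01]
 [-1.00000000e+00  1.13099419e-05  4.58720862e-06]] 0.08521231959485892
```

Run:
```python
import cv2
a=cv2.imread('pics/top1.png');cv2.imwrite('pics/topc.png',cv2.resize(a[200:350,200:420],None,fx=3.6,fy=3.6,interpolation=cv2.INTER_CUBIC))
```

```text
(no output)
```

View pics/top1.png

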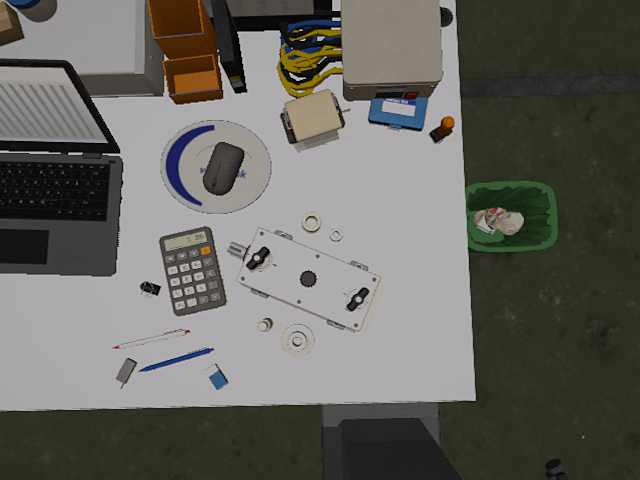

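View pics/side1.png

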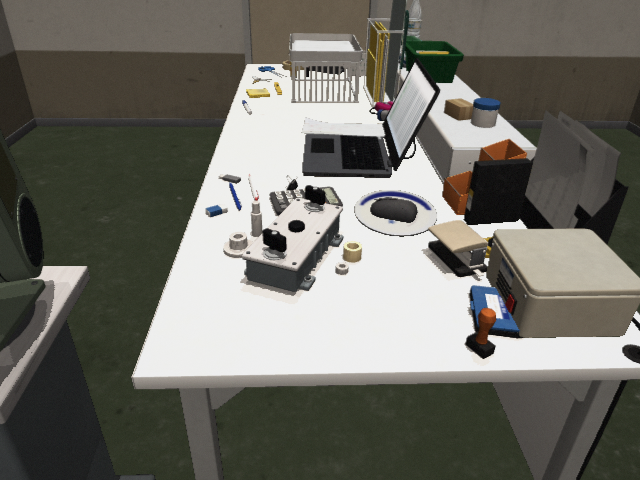

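```bash
sleep 1
```

```text
(no output)
```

View pics/topc.png

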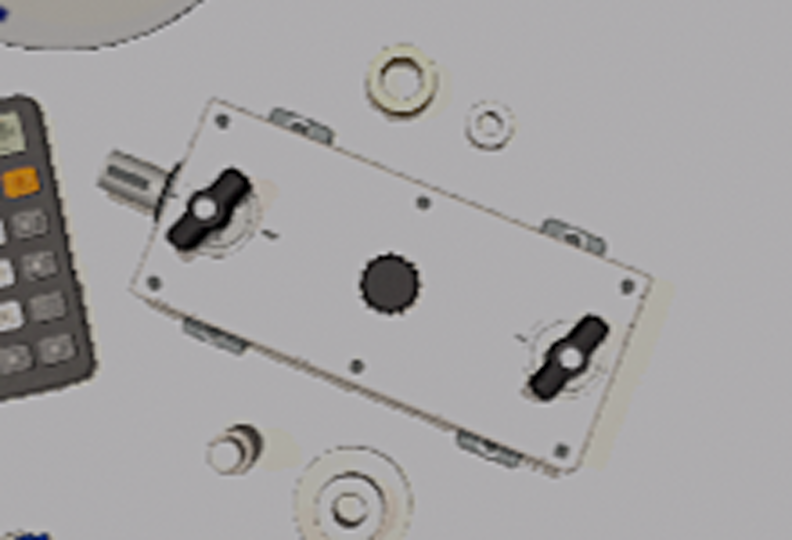

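The top view shows the shaft end at the upper left (shaft at pixel ~240,250), the shaft bolt at (257,258), the plug at (308,279) and the blind bolt at (358,299). Both bars run diagonally.

Run:
```python
from h import *
c=env.capture('top')
P=lambda x,y,z: ray(c,200+(x+.5)/3.6-.5,200+(y+.5)/3.6-.5,z)
for n,a,b,m in(('shaft',(237,178),(180,242),(206,209)),('blind',(597,324),(540,393),(570,358))):
    a=P(*a,.1);b=P(*b,.1);print(n,((a+b)/2).round(4),P(*m,.1).round(4),'len',np.linalg.norm(a-b).round(4),'ang',np.degrees(np.arctan2(*(a-b)[1::-1])))
cs=[P(*q,.06) for q in((213,98),(652,277),(575,472),(131,291))]
o=np.mean(cs,0);d=cs[0]+cs[3]-cs[1]-cs[2];ang=np.arctan2(d[1],d[0]);print('housing',o,np.degrees(ang),[np.linalg.norm(cs[i]-cs[i-1]).round(4) for i in range(4)])
u=np.array([np.cos(ang),np.sin(ang)]);print(o[:2]+.09*u,o[:2]-.09*u)
print('plug',P(389,284,.071))
s=env.state();print(s['t'],np.degrees(np.arctan2(s['tool_rot'][1][1],s['tool_rot'][0][1])),s['joint_pos'])
```

```text
shaft [0.5567 0.2643 0.1   ] [0.5571 0.2654 0.1   ] len 0.039 ang -42.7411917609729
blind [0.4852 0.1017 0.1   ] [0.4854 0.1011 0.1   ] len 0.0405 ang -41.347039340124674
housing [0.52163905 0.18269517 0.06      ] 66.4973354540243 [np.float64(0.1004), np.float64(0.2277), np.float64(0.0992), np.float64(0.2282)]
[0.55753031 0.26522891] [0.4857478  0.10016143]
plug [0.52127965 0.18353224 0.071     ]
0.55 -73.28064009808851 [-1.29900050e+00  3.19599256e-01  1.56453153e+00 -2.66829540e-05
  1.25742513e+00 -2.00038229e-02]
```

Call:
step_arm:
  commands: [0,-0.0446,-0.0406,-0.14,0.06,0,-0.0892,-0.0813,-0.28,0.06,0,-0.1337,-0.122,-0.42,0.06,0.01,-0.1783,-0.1626,-0.56,0.06,0.01,-0.2229,-0.2033,-0.7,0.06,0.02,-0.2675,-0.244,-0.84,0.06,0.02,-0.312,-0.2846,-0.98,0.06,0.03,-0.3566,-0.3252,-1.12,0.06,0.03,-0.4012,-0.3659,-1.26,0.06,0.04,-0.4458,-0.4065,-1.4,0.06,0.04,-0.49,-0.447,-1.54,0.06,0.05,-0.535,-0.488,-1.68,0.06]

```text
t: 2.05
ee_pos: [0.4802, 0.1042, 0.182]
tool_rot: [[0.003, 0.919, 0.395], [0.0, 0.395, -0.919], [-1.0, 0.003, 0.001]]
contact_force: [0.5, -0.4, -0.5]
width: 0.0597
```

```bash
cat >> h.py <<'E'
def goto(x,y,z,ya):
    s=env.state();R=np.array(s['tool_rot']);p=np.array(s['ee_pos'])
    a=np.degrees(np.arctan2(R[1,1],R[0,1]))
    print('t',s['t'],'p',p.round(4),'yang',a.round(2),'tilt',R[2,0].round(4),'q',np.round(s['joint_pos'],3),'w',round(s['width'],4),'F',np.round(s['contact_force'],2),'T',np.round(s['torque'],2))
    print('shift',(R.T@(np.array([x,y,z])-p)).round(4),'turn',np.radians((a-ya+180)%360-180).round(3))
E
python3 -c "
from h import *
goto(.557,.265,.14,47.3)"
```

```text
t 2.05 p [0.4802 0.1042 0.182 ] yang 23.27 tilt -1.0 q [ 0.191  0.227  1.829 -0.     1.083 -0.215] w 0.0597 F [ 0.52 -0.4  -0.54] T [-0.05 -0.05 -0.03]
shift [ 0.0422  0.134  -0.1174] turn -0.419
```

Call:
step_arm:
  commands: [0,0.045,-0.039,-0.14,0.06,0.01,0.09,-0.078,-0.28,0.06,0.03,0.134,-0.1174,-0.419,0.06,0.042,0.134,-0.1174,-0.419,0.06,0.042,0.134,-0.1174,-0.419,0.06]

```text
t: 2.68
ee_pos: [0.5558, 0.2643, 0.1387]
tool_rot: [[-0.001, 0.679, 0.735], [-0.002, 0.735, -0.679], [-1.0, -0.002, 0.001]]
contact_force: [0.4, -0.6, -0.3]
width: 0.0601
```

Run:
```python
from h import *
goto(.557,.265,.073,47.3)
c=cap('top','top2.png');c=cap('side','side2.png')
a=cv2.imread('pics/top2.png')[180:340,180:420];b=cv2.imread('pics/side2.png')[120:300,200:400]
cv2.imwrite('pics/c2.png',np.hstack([cv2.resize(a,(480,320)),cv2.resize(b,(300,320))]))
```

```text
t 2.675 p [0.5558 0.2643 0.1387] yang 47.27 tilt -1.0 q [ 0.426  0.451  1.602 -0.002  1.09  -0.398] w 0.0601 F [ 0.43 -0.56 -0.3 ] T [-0.   -0.04  0.04]
shift [0.0657 0.0015 0.0003] turn -0.001
```

View pics/c2.png

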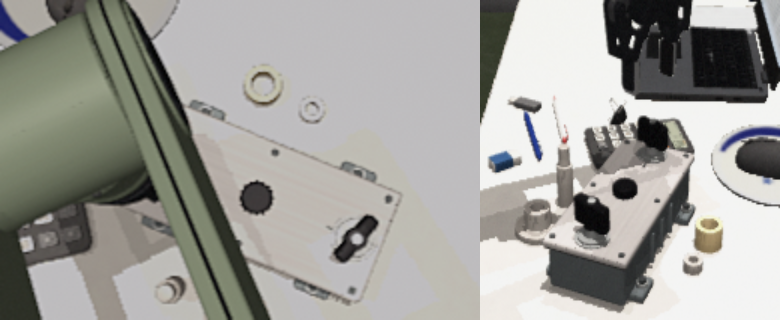

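The side view shows the fingers straddling the shaft bolt from above. The top view is blocked by the arm. Next I go down and close.

Call:
step_arm:
  commands: [0.02,0.0015,0,0,0.06,0.04,0.0015,0,0,0.06,0.055,0.0015,0,0,0.06,0.064,0.0015,0,0,0.06,0.064,0.0015,0,0,0.04,0.064,0.0015,0,0,0.02,0.064,0.0015,0,0,0.005,0.064,0.0015,0,0,0.005,0.064,0.0015,0,0,0.005]
  newtons: 40

```text
t: 3.9
ee_pos: [0.5595, 0.2665, 0.0778]
tool_rot: [[0.007, 0.68, 0.734], [0.003, 0.734, -0.68], [-1.0, 0.007, 0.003]]
contact_force: [2.9, 4.6, -0.6]
width: 0.0117
```

Run:
```python
from h import *
goto(.557,.265,.075,-23.5)
```

```text
t 3.9 p [0.5595 0.2665 0.0778] yang 47.19 tilt -1.0 q [ 0.426  0.513  1.669 -0.     0.952 -0.397] w 0.0117 F [ 2.86  4.63 -0.57] T [ 0.52 -0.36  0.  ]
shift [ 0.0028 -0.0028 -0.0008] turn 1.234
```

Call:
step_arm:
  commands: [0,-0.001,0,0.15,0.005,0,-0.001,0,0.3,0.005,0,-0.001,0,0.45,0.005,0,-0.001,0,0.6,0.005,0,-0.001,0,0.75,0.005,0,-0.001,0,0.9,0.005,0,-0.001,0,1.03,0.005,0,-0.001,0,1.13,0.005,0,-0.001,0,1.13,0.005]

```text
t: 5.03
ee_pos: [0.5606, 0.2669, 0.0778]
tool_rot: [[0.011, 0.953, -0.302], [0.005, -0.302, -0.953], [-1.0, 0.009, -0.008]]
contact_force: [5.5, 4.5, -5.2]
width: 0.012
```

Run:
```python
from h import *
goto(.557,.265,.075,-23.5)
```

```text
t 5.025 p [0.5606 0.2669 0.0778] yang -17.6 tilt -0.9999 q [0.426 0.512 1.67  0.    0.947 0.733] w 0.012 F [ 5.47  4.46 -5.24] T [ 0.46 -0.53 -0.1 ]
shift [ 0.0028 -0.0029  0.0029] turn 0.103
```

Call:
step_arm:
  commands: [0,-0.001,0,0.05,0.005,0,-0.001,0,0.1,0.005,0,-0.001,0,0.14,0.005,0,-0.001,0,0.14,0.005,0,-0.001,0,0.14,0.005]

```text
t: 5.65
ee_pos: [0.5609, 0.267, 0.0779]
tool_rot: [[0.013, 0.903, -0.429], [0.004, -0.429, -0.903], [-1.0, 0.01, -0.01]]
contact_force: [5.3, -0.3, -4.4]
width: 0.0123
```

Run:
```python
from h import *
goto(.557,.265,.16,-23.5)
```

```text
t 5.65 p [0.5609 0.267  0.0779] yang -25.42 tilt -0.9999 q [ 0.427  0.512  1.671 -0.002  0.945  0.872] w 0.0123 F [ 5.33 -0.32 -4.37] T [-0.17 -0.65  0.99]
shift [-0.0822 -0.0018  0.0027] turn -0.033
```

The reaction torque of +1 N m shows the end stop is reached. I release and rise.

Call:
step_arm:
  commands: [0,0,0,0,0.03,0,0,0,0,0.06,0,0,0,0,0.06,-0.02,0,0,0,0.06,-0.05,0,0,0,0.06,-0.085,0,0,0,0.06,-0.085,0,0,0,0.06]

```text
t: 6.52
ee_pos: [0.5611, 0.2674, 0.1662]
tool_rot: [[0.019, 0.903, -0.429], [0.007, -0.429, -0.903], [-1.0, 0.014, -0.015]]
contact_force: [-0.6, 0.1, -0.7]
width: 0.0597
```

Run:
```python
from h import *
goto(.4875,.102,.15,48.7)
```

```text
t 6.525 p [0.5611 0.2674 0.1662] yang -25.43 tilt -0.9998 q [ 0.427  0.427  1.567 -0.002  1.126  0.871] w 0.0597 F [-0.62  0.09 -0.7 ] T [ 0.01 -0.   -0.01]
shift [0.0136 0.0043 0.1813] turn -1.294
```

Call:
step_arm:
  commands: [0,0.001,0.04,-0.15,0.06,0,0.002,0.08,-0.3,0.06,0,0.003,0.12,-0.45,0.06,0,0.004,0.16,-0.6,0.06,0,0.0043,0.1813,-0.75,0.06,0,0.0043,0.1813,-0.9,0.06,0,0.0043,0.1813,-1.05,0.06,0,0.0043,0.1813,-1.2,0.06,0.01,0.0043,0.1813,-1.294,0.06,0.0136,0.0043,0.1813,-1.294,0.06,0.0136,0.0043,0.1813,-1.294,0.06]

```text
t: 7.9
ee_pos: [0.4869, 0.1019, 0.1493]
tool_rot: [[0.018, 0.661, 0.751], [0.007, 0.751, -0.661], [-1.0, 0.017, 0.009]]
contact_force: [-0.5, -0.1, 0.1]
width: 0.0599
```

Run:
```python
from h import *
goto(.4875,.102,.077,48.7)
c=cap('top','top3.png');c=cap('side','side3.png')
a=cv2.imread('pics/top3.png')[180:340,180:420];b=cv2.imread('pics/side3.png')[140:300,210:370]
cv2.imwrite('pics/c3.png',np.hstack([cv2.resize(a,(480,320)),cv2.resize(b,(320,320))]))
```

```text
t 7.9 p [0.4869 0.1019 0.1493] yang 48.65 tilt -0.9998 q [ 0.181  0.261  1.875  0.004  0.987 -0.67 ] w 0.0599 F [-0.47 -0.11  0.09] T [0.02 0.04 0.03]
shift [ 0.0723 -0.0008 -0.0003] turn -0.001
```

View pics/c3.png

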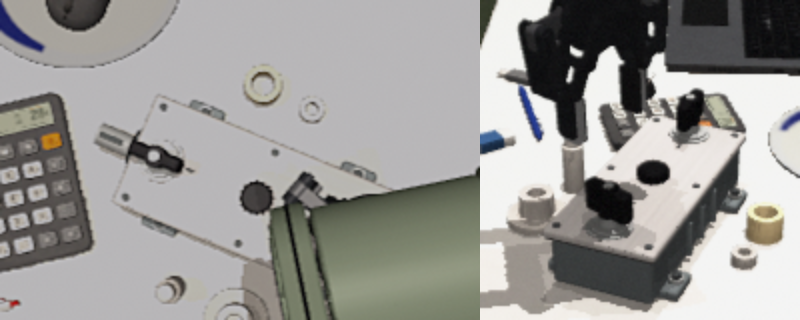

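The top view shows the shaft bolt lying along the long axis, pointing at its end mark, so it is home. The gripper is now above the blind bolt and clear of the plug.

Call:
step_arm:
  commands: [0.02,-0.0005,0,0,0.06,0.04,-0.0005,0,0,0.06,0.06,-0.0005,0,0,0.06,0.071,-0.0005,0,0,0.06,0.071,-0.0005,0,0,0.04,0.071,-0.0005,0,0,0.02,0.071,-0.0005,0,0,0.005,0.071,-0.0005,0,0,0.005,0.071,-0.0005,0,0,0.005]
  newtons: 40

```text
t: 9.12
ee_pos: [0.4883, 0.1014, 0.0798]
tool_rot: [[0.019, 0.66, 0.751], [0.006, 0.751, -0.66], [-1.0, 0.017, 0.011]]
contact_force: [-2.0, -5.1, 6.3]
width: 0.0122
```

Run:
```python
from h import *
goto(.4875,.102,.077,-23.5)
```

```text
t 9.125 p [0.4883 0.1014 0.0798] yang 48.71 tilt -0.9998 q [ 0.18   0.346  1.963  0.003  0.813 -0.672] w 0.0122 F [-1.95 -5.07  6.32] T [-0.85  0.47 -0.05]
shift [ 0.0028 -0.0001 -0.0011] turn 1.26
```

Call:
step_arm:
  commands: [0,0,0,0.15,0.005,0,0,0,0.3,0.005,0,0,0,0.45,0.005,0,0,0,0.6,0.005,0,0,0,0.75,0.005,0,0,0,0.9,0.005,0,0,0,1.05,0.005,0,0,0,1.16,0.005,0,0,0,1.16,0.005]

```text
t: 10.25
ee_pos: [0.4887, 0.1014, 0.0799]
tool_rot: [[0.02, 0.953, -0.304], [0.006, -0.304, -0.953], [-1.0, 0.017, -0.012]]
contact_force: [0.4, -0.2, -1.8]
width: 0.0121
```

Run:
```python
from h import *
goto(.4875,.102,.077,-23.5)
```

```text
t 10.25 p [0.4887 0.1014 0.0799] yang -17.7 tilt -0.9998 q [0.18  0.346 1.962 0.003 0.813 0.487] w 0.0121 F [ 0.36 -0.24 -1.82] T [-0.35  0.02 -0.1 ]
shift [ 0.0029 -0.0014 -0.0001] turn 0.101
```

Call:
step_arm:
  commands: [0,0,0,0.05,0.005,0,0,0,0.1,0.005,0,0,0,0.14,0.005,0,0,0,0.14,0.005,0,0,0,0.14,0.005]

```text
t: 10.88
ee_pos: [0.4889, 0.1014, 0.08]
tool_rot: [[0.021, 0.902, -0.431], [0.005, -0.431, -0.902], [-1.0, 0.016, -0.014]]
contact_force: [1.8, -1.2, -2.5]
width: 0.0119
```

Run:
```python
from h import *
goto(.4875,.102,.077,-23.5)
```

```text
t 10.875 p [0.4889 0.1014 0.08  ] yang -25.53 tilt -0.9998 q [0.18  0.346 1.962 0.002 0.813 0.624] w 0.0119 F [ 1.77 -1.16 -2.54] T [-0.42  0.04  0.96]
shift [ 0.003  -0.0015  0.0001] turn -0.035
```

Call:
step_arm:
  commands: [0,0,0,0,0.03,0,0,0,0,0.06,0,0,0,0,0.06,-0.02,0,0,0,0.06,-0.06,0,0,0,0.06,-0.11,0,0,0,0.06,-0.12,0,0.05,0,0.06,-0.12,0,0.1,0,0.06,-0.12,0,0.15,0,0.06,-0.12,0,0.2,0,0.06,-0.12,0,0.2,0,0.06,-0.12,0,0.2,0,0.06]

```text
t: 12.38
ee_pos: [0.4005, -0.0795, 0.1974]
tool_rot: [[0.021, 0.902, -0.432], [0.006, -0.432, -0.902], [-1.0, 0.017, -0.015]]
contact_force: [0.8, 0.9, 0.3]
width: 0.0599
```

Run:
```python
from h import *
goto(.4875,.102,.077,-23.5)
c=cap('top','top4.png');c=cap('side','side4.png')
a=cv2.imread('pics/top4.png')[200:350,200:420];b=cv2.imread('pics/side4.png')[140:300,210:370]
cv2.imwrite('pics/c4.png',np.hstack([cv2.resize(a,(469,320)),cv2.resize(b,(320,320))]))
```

```text
t 12.375 p [ 0.4005 -0.0795  0.1974] yang -25.59 tilt -0.9998 q [-0.232  0.074  1.977  0.012  1.071  0.208] w 0.0599 F [0.81 0.93 0.29] T [-0.02  0.04  0.05]
shift [ 0.1233 -0.002  -0.1995] turn -0.036
```

View pics/c4.png

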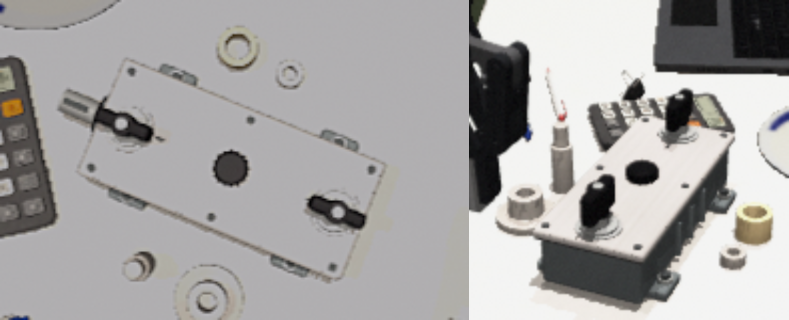

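Both bars, at crop pixels (122,123) and (338,211), lie along the housing's long axis. The plug looks untouched and the arm is clear, so I hand in.

```bash
python3 -c "
from bench import env
print(env.hand_in())"
```

```text
the job is handed in; nothing more can be done
None
```

I turned the shaft-end bolt clockwise to its end stop, then the plain-end bolt, and handed in with the gripper open and clear, after about 12.4 s of the 45 s.

- **End stops:** The wrist felt about 1 N m of resistance at the end of each turn. The last pictures show both bars lying along the housing's long side.
- **Filler plug:** The gripper never went near it and it looks unchanged in the pictures. I did not measure its angle.
- **Disagreement:** When gripped, the bolts sat about 1 to 4 mm from where the top camera placed them. The jaws still gripped both bars, and the sideways forces stayed at about 7 N or less. No check failed.

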